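# Lid the loaded fruit mill, then hold its hidden shaft hexagon for the crank nut

### The job

The hand-cranked fruit mill has been filled with peaches. Gently set its round steel lid into the mouth of the hopper so that it lies flat and fully home, and let go of it. Then reach down through the narrow gap behind the bearing bracket, grip the hidden hexagon of the crank shaft firmly across two opposite flats at the slant at which they stand, so that the crank stays where it hangs and cannot turn while the cook tightens its wing nut, and finish while still holding the hexagon; leave the lentil jar, the kitchen timer and the recipe box alone.

Things in the scene. Friction and masses are not known exactly. Their poses are not given: they have to be found in the camera images.
- mill: Hand-cranked fruit mill, fixed to the table: beech board 330 x 130 mm, red cast bracket and barrel, steel hopper; a white bowl under the spout (x = 265 to 425 mm) belongs to it. Origin on the table straight under the shaft's hexagon; x along the level shaft (135 mm above the table) from the crank to the hopper, z up.
- gap (a point): Floor of the gap between bracket and barrel: on the board's top, 20 mm high, straight under the hexagon; x along the shaft, to the hopper. Bracket: 12 mm plate, 54 wide, round head of 34 radius about the shaft, back face at x = -28 mm; bushing 17 radius, 5 proud. Barrel face at x = +28 mm, 34 radius (45 from x = 60), bushing 4 proud. Gap open above and at both sides. Hopper front wall at x = 100.
- hopper_mouth (a point): Centre of the hopper's round mouth, on the plane of its rim, 265 mm above the table, 175 mm along x from the hexagon. Mouth 142 mm inside, 150 mm outside diameter. Three fixed peaches lie inside, their tops 13 mm below the rim. z up.
- lid_handle (a point): Grasp point on the black bar handle of the loose steel lid, on the lid's axis, 42 mm above its underside; z = lid axis, up, x along the bar. Bar 46 long, 16 thick, from 19 to 55 mm above the underside. Lid 161 mm wide, 0.12 kg; its tapered plug (120 to 132 mm wide, 10 deep) goes into the mouth, its flange rests on the rim: the point is then 32 mm above hopper_mouth. Right or left of mill.
- hexagon (a point): Steel hexagon on the crank shaft, amid the gap behind the bracket: 26 mm across flats, 30 across corners, 24 long. Origin at its centre, 135 mm above the table. x along the shaft; y square to the pair of opposite flats nearest to upright (y is the line to grip along); z points up along those flats, away from the hanging crank, so it slants sideways as the crank does.
- crank (a joint): Angle of crank, shaft and hexagon, rad: 0 when the crank hangs straight down and two flats stand upright; positive when the hanging crank has swung to the left (+y), a turn about the mill's x axis. Starts within 0.38 of 0 and stays there by friction (about 0.08 N m); jaws closed askew on the hexagon turn it.
- crank_handle (a point): Middle of the dark wooden crank handle (27 mm thick, 56 mm long, parallel to the shaft), 85 mm from the shaft's axis, 86 mm in front of the hexagon's centre, on the robot's side of the bracket.
- lentil_jar: Glass jar of lentils with a pale lid, 88 mm wide, 166 mm high, loose; origin under its centre. Bystander on the other side of the mill from the lid.
- kitchen_timer: Red kitchen timer, 69 mm wide, 54 mm high, loose; origin under its centre. Bystander.
- recipe_box: Green tin recipe box, 113 x 151 x 76 mm high, loose; origin under its centre. Bystander.

How it is judged:
On the way:
1. the lid sits home on the hopper and is let go (horizontal distance between lid_handle and hopper_mouth below 0.01 m and z of lid_handle in the frame of hopper_mouth between 0.028 and 0.035 m and angle between lid_handle's own z axis and vertical below 0.06 rad and contact force between the fingers and lid below 0.1 N), for 0.2 s.
At the end, for the whole second after the job is handed in: Ends holding: hexagon between the fingers (centre within 14 mm of the point between the pads), gripped with over 10 N; crank handle within 15 mm (10 degrees) of its start; lid untouched, flat (0.06 rad) and home in the hopper mouth (3 mm in height, 10 mm sideways); bystanders not moved 30 mm (contact force between the fingers and crank above 10 N and distance between the grasp point and hexagon below 0.014 m and distance of crank_handle from where it was at the start of the episode below 0.015 m and horizontal distance between lid_handle and hopper_mouth below 0.01 m and z of lid_handle in the frame of hopper_mouth between 0.028 and 0.035 m and angle between lid_handle's own z axis and vertical below 0.06 rad and contact force between the arm and lid below 0.1 N); the arm keeps its last pose, push and grip.
It fails at once if the crank is turned more than about 10 degrees from where it hung (distance of crank_handle from where it was at the start of the episode above 0.015 m).
It fails at once if the lid is slammed onto the mill (contact force between lid and mill above 60 N).
It fails at once if the lentil jar is disturbed (distance of lentil_jar from where it was at the start of the episode above 0.03 m).
It fails at once if the timer is disturbed (distance of kitchen_timer from where it was at the start of the episode above 0.03 m).
It fails at once if the recipe box is disturbed (distance of recipe_box from where it was at the start of the episode above 0.03 m).
It also fails if it takes over 64 s, if anything falls off the work surface, if the arm or the gripper's body presses on something with over 40 N, if the wrist force passes 120 N, or if a joint passes its speed limit or range.

### The arm

A 7-joint arm with a two-finger parallel gripper is mounted at the origin on a cart in front of the work surface, level with it; the furniture and walls round the work are solid. World frame = base frame: x ahead of the robot, y to its left, z up, the work surface at z = 0. Lengths are in m, angles in rad, forces in N, time in s.
With the tool pointing down it reaches from about 0.4 to 0.85 m from the base axis. Payload 10.4 kg.
Tool frame: the origin (TCP) lies at the very end of the fingers, on their centre line; the grasp point (between the pads) lies 19 mm behind it; z points along the fingers, y is the line along which they close (so a half turn about z gives the same grasp; the last joint's range is limited). The gripper opens to 87 mm and grips with 3 to 60 N. Pads are 19 mm wide; open, the fingers measure 117 mm over their backs; the gripper's body (75 mm by 190 mm) begins 51 mm behind the grasp point.
Start: joints at [-1.324, 0.332, -0.065, 1.46, 0.022, 1.35, -0.088], TCP at [0.167, 0.602, 0.223] pointing down, gripper open.
Joint ranges: [-2.6, 2.6], [-0.5, 2.12], [-1.47, 1.34], [0.16, 2.42], [-1.27, 4.41], [0.06, 2.06], [-2.6, 2.6]. Speed limits (rad/s): [2.22, 2.22, 2.79, 2.79, 3.14, 3.14, 3.14].

### API

Orientations are given as a unit quaternion [x, y, z, w].
In Python, from bench import * gives the robot as it stands.
- The arm moves only by the tool step_arm, never from a script. Its arguments are lists of equal length, an entry for each row: "delta_pos": the shift along the world's x, y, z in units of 25 mm (1.0 is 25 mm), a list of three; "turn": the turn about the world's z in units of 0.12 rad (1.0 is 0.12 rad). In form: {"delta_pos": [[tx, ty, tz], ...], "turn": [turn, ...]}. A call has 1 to 12 rows; each row shifts and turns the commanded pose from where the row before left it; what a row does not reach is not made up. A row lasts 1/10 s, in which the tool goes at most 50 mm and 8.59 degrees, less where a joint would pass 70% of its speed; a pose out of reach is approached as far as the arm can. A call with a number of a shift or a turn outside -1 to 1 is refused whole. A call with a gripper value outside its range is refused whole. "grip" is the closure, from 0 (fully open) to 1 (shut), set as the call begins (left out, the last holds). The fingers move at their own pace and stop on an object; "newtons" is the grip in N (left out, the last holds). Time passes only in rows, so rows that do not move let the fingers close. It gives the time, the measured TCP pose, the force, the opening and the grip force at its end, in the units of the state.
- read_state(): the state, without advancing time (a new reading comes with each control period).
- camera(name): name is "scene" or "top" or "wrist"; returns a dict with "image" (420x560x3 uint8, red, green, blue), "z_map" (420x560 float32, m along the optical axis (not along the pixel's ray), 0 where there is no reading), "mtx" (3x3 intrinsics, pixels), "view" (4x4, takes a point from world to camera coordinates). Camera axes: x right, y up, looking along -z (the intrinsics and any distortion apply to the point x, -y, -z); pixel columns grow to the right and rows downward; lengths in m; the calibration is good to about 2 mm. A picture is of the moment at which its call begins.
- close_job(): hands the job in; it is judged then, once.
The state is a dict: "time": time; "joint_positions": joint angles; "joint_vel": joint speeds; "joint_torque": joint torques, N m; "ee_pos": TCP position; "eef_rot": TCP orientation; "ft_force": force on the tool from outside, world axes, zero at the start; "torque": the same for the moment, N m; "width": finger opening in m; "grip_force": force on a finger pad.
Only numpy, scipy, OpenCV 4.12 (cv2) and the standard library are available. Lean on these libraries where they do the work, as an engineer would, in place of code of your own. Each camera call takes 0.05 s, during which the arm holds its last target. There are 200 camera calls.

## Working session

There is one attempt and no reset: what is moved stays moved. The work goes in short steps, Python scripts to look and compute and a tool call to move; the robot and the scene stay as the last step left them, time stands still between calls to the robot, and variables do not carry over. Pictures are saved under pics/ and viewed, at most 10 in all, crops included, and the job is handed in when it is done.

Besides the shell and the picture viewer there is one more tool, called as name(argument=value, ...) on one line, values as JSON. step_arm: Moves the arm, as the interface text tells. Shifts and turns lie within -1 to 1; 1 stands for 25 mm of shift or 0.12 rad of turn. Its arguments: {"type":"object","properties":{"delta_pos":{"type":"array"},"turn":{"type":"array"},"grip":{"type":"number"},"newtons":{"type":"number"}},"required":["delta_pos","turn"]}

```bash
mkdir -p pics
cat > h.py <<'E'
from bench import *
import numpy as np, cv2
def grab(n):
    c=camera(n); np.savez(f'{n}.npz',**c); return c
def cloud(c):
    z=c['z_map']; K=c['mtx']; v,u=np.mgrid[:z.shape[0],:z.shape[1]]
    P=np.stack([(u-K[0,2])/K[0,0]*z,-(v-K[1,2])/K[1,1]*z,-z,np.ones_like(z)],-1)
    W=P@np.linalg.inv(c['view']).T
    return W[...,:3]
E
python3 - <<'E'
from h import *
ims=[]
for n in ['scene','top']:
    c=grab(n); cv2.imwrite(f'pics/{n}0.png',c['image'][...,::-1])
    print(n,c['mtx'].round(1).tolist(),np.linalg.inv(c['view']).round(3).tolist())
print(read_state())
E
```

```text
scene [[402.8, 0.0, 279.8], [0.0, 402.8, 215.2], [0.0, 0.0, 1.0]] [[0.753, 0.488, -0.441, 0.071], [-0.658, 0.578, -0.484, -0.543], [0.019, 0.654, 0.756, 1.005], [0.0, 0.0, 0.0, 1.0]]
top [[523.1, 0.0, 274.5], [0.0, 523.1, 209.6], [0.0, 0.0, 1.0]] [[0.026, 0.997, -0.067, 0.45], [-1.0, 0.026, -0.006, -0.003], [-0.004, 0.067, 0.998, 1.453], [0.0, 0.0, 0.0, 1.0]]
{'time': 0.1, 'joint_positions': array([-1.32363349,  0.33275483, -0.06471732,  1.46086946,  0.02161824,
        1.34986202, -0.08849411]), 'joint_vel': array([ 0.0021028 , -0.00227944, -0.0021061 , -0.00335881, -0.0001852 ,
       -0.00050156,  0.00036217]), 'joint_torque': array([ 1.51441433e-03, -6.24541426e+01,  2.48340808e-02, -3.90714347e+01,
       -6.13181340e-02,  3.66460718e-02,  4.38354368e-05]), 'ee_pos': array([0.1664729 , 0.60207121, 0.22186136]), 'eef_rot': array([ 1.34450116e-01,  9.90920182e-01, -5.96838804e-04, -4.75130903e-05]), 'ft_force': array([0.8996702 , 0.1643067 , 0.84030087]), 'torque': array([-0.03776165, -0.04795249, -0.01621946]), 'grip_force': 0.0, 'width': 0.08673815068526776}
```

View pics/scene0.png

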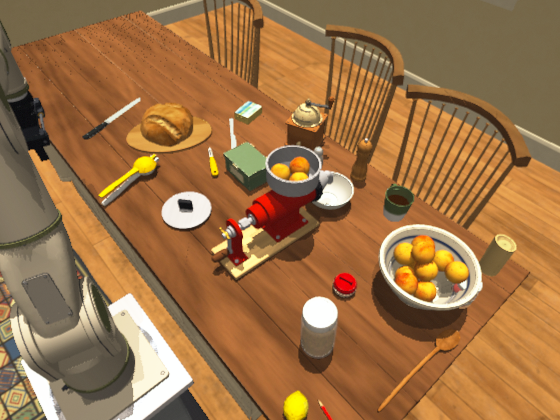

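View pics/top0.png

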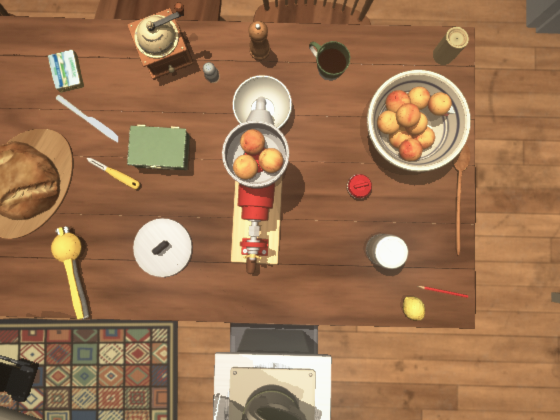

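The scene picture shows the lid at (187,210) with its dark bar. In the top picture the lid is at (162,247), the hopper mouth at (255,153), the shaft around (254,228) and the crank handle at (252,266). I'll measure these now.

```bash
cat > m.py <<'E'
from h import *
for n in ['top','scene']:
    c=dict(np.load(n+'.npz')); W=cloud(c); im=c['image'].astype(int)
    X,Y,Z=W[...,0],W[...,1],W[...,2]
    # rim
    m=(Z>.258)&(Z<.275)&(X>.4)&(X<.75)&(abs(Y)<.2)
    if m.sum()>5:
        (cx,cy),r=cv2.minEnclosingCircle(W[m][:,:2].astype(np.float32)); 
        p=W[m]; A=np.c_[2*p[:,:2],np.ones(len(p))]
        print(n,'rim',m.sum(),cx,cy,r,np.median(p[:,2]))
    # lid
    m=(Z>.006)&(Z<.03)&(abs(X-.39)<.13)&(abs(Y-.22)<.12)
    (cx,cy),r=cv2.minEnclosingCircle(W[m][:,:2].astype(np.float32)); print('lid',m.sum(),cx,cy,r,np.percentile(Z[m],[5,50,95]))
    b=(im.max(-1)<70)&(abs(X-cx)<.05)&(abs(Y-cy)<.05)&(Z>.03)
    print('bar',b.sum(),cv2.minAreaRect(W[b][:,:2].astype(np.float32)),np.percentile(Z[b],[5,50,95]))
    # red bracket/barrel
    red=(im[...,0]>110)&(im[...,1]<50)&(im[...,2]<60)&(abs(Y)<.12)&(X>.3)&(X<.7)
    q=W[red&(Z>.15)]; print('barrel top pts',len(q),q.mean(0))
    # board
    bd=(Z>.014)&(Z<.026)&(X>.3)&(X<.72)&(abs(Y)<.15)&(im[...,0]>150)
    print('board',cv2.minAreaRect(W[bd][:,:2].astype(np.float32)),bd.sum())
    # crank handle: z 0.03-.09 in front
    h=(Z>.03)&(Z<.11)&(X>.25)&(X<.42)&(Y>-.06)&(Y<.13)
    print('hand',h.sum(),cv2.minAreaRect(W[h][:,:2].astype(np.float32)), W[h].mean(0))
for n,(x0,x1,y0,y1) in {'top':(130,310,130,280),'scene':(160,330,140,280)}.items():
    im=np.load(n+'.npz')['image'][y0:y1,x0:x1,::-1]; 
    ims=cv2.resize(im,None,fx=4,fy=4,interpolation=cv2.INTER_CUBIC)[:600]; cv2.imwrite(f'pics/{n}c.png',ims)
E
python3 m.py
```

```text
top rim 582 0.6591476202011108 0.05163091793656349 0.07750468701124191 0.2640411206308676
lid 2237 0.4081129729747772 0.216374471783638 0.1585046648979187 [0.00903006 0.01656861 0.02266437]Traceback (most recent call last):
  File "m.py", line 15, in <module>
    print('bar',b.sum(),cv2.minAreaRect(W[b][:,:2].astype(np.float32)),np.percentile(Z[b],[5,50,95]))
                                                                       ~~~~~~~~~~~~~^^^^^^^^^^^^^^^^
    return _quantile_unchecked(
        a, q, axis, out, overwrite_input, method, keepdims, weights)
    return _ureduce(a,
                    func=_quantile_ureduce_func,
    ...<5 lines>...
                    overwrite_input=overwrite_input,
                    method=method)
    r = func(a, **kwargs)
    result = _quantile(arr,
                       quantiles=q,
    ...<2 lines>...
                       out=out,
                       weights=wgt)
    slices_having_nans = np.isnan(arr[-1, ...])
                                  ~~~^^^^^^^^^
IndexError: index -1 is out of bounds for axis 0 with size 0
```

```bash
python3 - <<'E'
s=open('m.py').read()
a=s.index("    m=(Z>.006)"); b=s.index("    # red")
s=s[:a]+"""    px={'top':(162,247),'scene':(187,210)}[n]
    v,u=np.mgrid[:420,:560]; near=(np.hypot(u-px[0],v-px[1])<36)
    m=near&(im.min(-1)>110)&(im.max(-1)-im.min(-1)<40)&(Z<.03)&(Z>.008)
    (cx,cy),r=cv2.minEnclosingCircle(W[m][:,:2].astype(np.float32)); print('lid',m.sum(),cx,cy,r,W[m].mean(0),np.percentile(Z[m],[5,50,95]))
    b=(im.max(-1)<70)&near&(np.hypot(X-cx,Y-cy)<.045)
    print('bar',b.sum(),cv2.minAreaRect(W[b&(Z>.045)][:,:2].astype(np.float32)),np.percentile(Z[b],[5,50,95]))
"""+s[b:]
open('m.py','w').write(s)
E
python3 m.py
```

```text
top rim 582 0.6591476202011108 0.05163091793656349 0.07750468701124191 0.2640411206308676
lid 2476 0.4352266490459442 0.3112186789512634 0.08009816706180573 [0.43517737 0.31002495 0.01609321] [0.01081967 0.01605967 0.02152699]
bar 17 ((0.4335145354270935, 0.3019556701183319), (0.003428833559155464, 0.03251252323389053), 48.38961410522461) [0.04179662 0.04917143 0.05896569]
barrel top pts 1 [0.59279299 0.0889099  0.16336213]
board ((0.5112218260765076, 0.055588528513908386), (0.12963606417179108, 0.22360111773014069), 88.61493682861328) 1677
hand 134 ((0.39442941546440125, 0.06498263776302338), (0.04251658543944359, 0.0243600532412529), 1.7639729976654053) [0.39302276 0.06532049 0.05955975]
scene rim 340 0.656398355960846 0.050343163311481476 0.07889861613512039 0.26148121666909235
lid 1236 0.4315333664417267 0.309782475233078 0.08189129829406738 [0.42873009 0.30439069 0.013789  ] [0.00996418 0.01381656 0.01736596]
bar 114 ((0.43139785528182983, 0.3072696328163147), (0.014342975802719593, 0.039444420486688614), 39.69900894165039) [0.0243144  0.04322165 0.05417209]
barrel top pts 637 [0.5400594  0.04312765 0.16612306]
board ((0.5083779096603394, 0.054437823593616486), (0.13065120577812195, 0.2231757491827011), 88.50579071044922) 1046
hand 155 ((0.3944450914859772, 0.0643337145447731), (0.02796100080013275, 0.05106959119439125), 83.2093505859375) [0.39291469 0.06074354 0.05570142]
```

View pics/scenec.png

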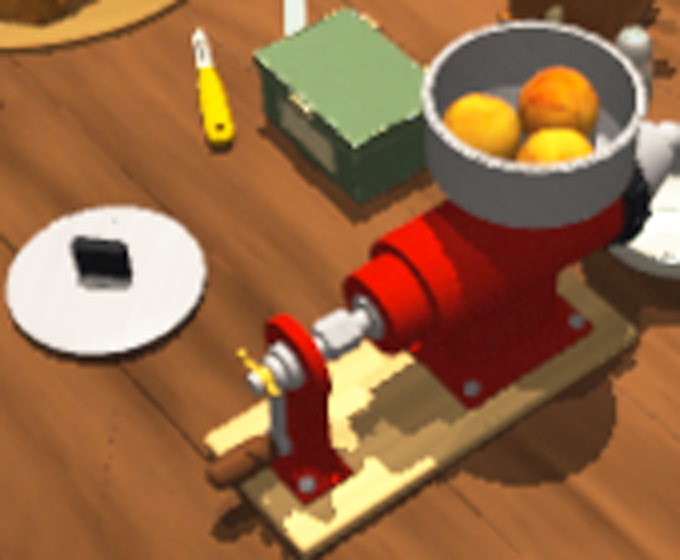

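View pics/topc.png

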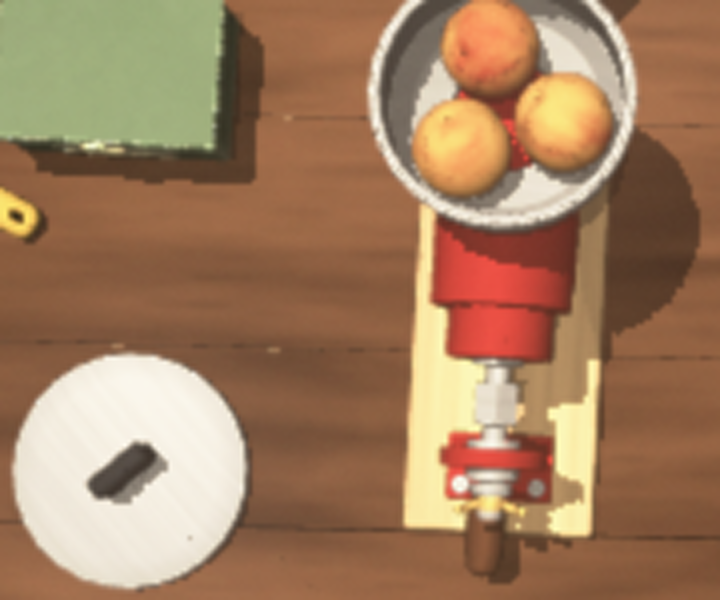

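The scene crop shows the lid's bar at about (100,260), the hexagon at (340,328) and the crank handle at (240,462), nearly straight down. The top crop shows the bar running from (95,485) to (155,455), the hexagon at (497,400) and the handle at (484,540), slightly left of the shaft. Next I'll refine the bar angle and the crank angle.

```bash
cat >> h.py <<'E'
def ray(c,u,v,z):
    K=c['mtx']; T=np.linalg.inv(c['view'])
    d=T[:3,:3]@np.array([(u-K[0,2])/K[0,0],-(v-K[1,2])/K[1,1],-1]); o=T[:3,3]
    return o+d*(z-o[2])/d[2]
E
python3 - <<'E'
from h import *
c=dict(np.load('top.npz')); im=c['image'].astype(int); v,u=np.mgrid[:420,:560]
b=(im.max(-1)<90)&(np.hypot(u-162,v-247)<14)
vv,uu=np.nonzero(b)
P=np.array([ray(c,a,d,.05)[:2] for a,d in zip(uu,vv)]).astype(np.float32)
print('bar',len(P),P.mean(0),cv2.minAreaRect(P)); w=np.linalg.eigh(np.cov(P.T))[1][:,1]; print(np.degrees(np.arctan2(w[1],w[0])))
R,G,B=im[...,0],im[...,1],im[...,2]
# per-row columns of handle
for r in range(256,276):
    row=im[r,238:270]; print(r,[ '%d,%d,%d'%tuple(x) for x in row[6:20]]) if r in(262,267,270) else 0
for r in range(210,256,2):  # shaft/barrel extents per row
    x=im[r,225:285]; red=np.nonzero((x[:,0]>90)&(x[:,1]<70))[0]+225; gr=np.nonzero((x.min(1)>110)&(x.max(1)-x.min(1)<30))[0]+225
    f=lambda a:(a.min(),a.max(),a.mean().round(1)) if len(a) else None
    print(r,f(red),f(gr))
hm=(v>259)&(v<276)&(u>240)&(u<265)&(R<120)&(R>40)&(R-B>15)&(c['z_map']<1.42)
from collections import Counter
W=cloud(c); hm&=(W[...,2]>.035)
vv,uu=np.nonzero(hm)
for r in sorted(set(vv)): 
    a=uu[vv==r]; print('h',r,a.min(),a.max(),ray(c,(a.min()+a.max())/2,r,.052).round(4))
E
```

```text
bar 96 [0.43447104 0.3080683 ] ((0.43492579460144043, 0.3078463673591614), (0.015511526726186275, 0.04595396667718887), 41.546600341796875)
128.13774209855214
262 ['191,156,107', '191,156,107', '137,104,71', '119,79,54', '126,83,57', '134,86,58', '136,88,60', '107,71,48', '96,65,44', '89,61,42', '84,57,40', '82,58,39', '116,90,62', '151,119,82']
267 ['151,101,68', '147,100,67', '111,74,50', '117,77,53', '128,84,57', '136,87,60', '140,91,61', '139,90,60', '128,82,56', '114,74,51', '98,65,45', '80,55,38', '91,63,43', '94,65,44']
270 ['149,99,68', '146,97,66', '122,82,56', '119,78,53', '129,84,57', '136,89,60', '139,90,61', '130,84,57', '116,76,52', '104,69,47', '85,58,40', '85,59,40', '88,62,43', '88,61,42']
210 (np.int64(243), np.int64(284), np.float64(267.1)) None
212 (np.int64(243), np.int64(284), np.float64(267.0)) None
214 (np.int64(243), np.int64(282), np.float64(263.5)) None
216 (np.int64(243), np.int64(282), np.float64(265.4)) None
218 (np.int64(245), np.int64(282), np.float64(260.5)) None
220 (np.int64(281), np.int64(281), np.float64(281.0)) (np.int64(254), np.int64(255), np.f
[... 1195 characters left out ...]
 np.float64(250.0))
252 (np.int64(258), np.int64(261), np.float64(259.5)) (np.int64(244), np.int64(265), np.float64(254.3))
254 (np.int64(257), np.int64(266), np.float64(261.0)) None
h 260 254 255 [0.4078 0.0548 0.052 ]
h 261 251 255 [0.405  0.0587 0.052 ]
h 262 247 255 [0.4022 0.064  0.052 ]
h 263 246 255 [0.3995 0.0652 0.052 ]
h 264 246 255 [0.3969 0.0651 0.052 ]
h 265 246 255 [0.3942 0.0651 0.052 ]
h 266 246 255 [0.3916 0.065  0.052 ]
h 267 246 255 [0.3889 0.0649 0.052 ]
h 268 246 255 [0.3863 0.0648 0.052 ]
h 269 247 254 [0.3836 0.0647 0.052 ]
h 270 247 254 [0.381  0.0647 0.052 ]
h 271 247 254 [0.3783 0.0646 0.052 ]
h 272 247 253 [0.3757 0.0658 0.052 ]
h 273 248 252 [0.373  0.0658 0.052 ]
```

step_arm(delta_pos=[[0.9,-0.97,0],[0.9,-0.97,0],[0.9,-0.97,0],[0.9,-0.97,0],[0.9,-0.97,0],[0.9,-0.97,0],[0.9,-0.97,0],[0.9,-0.97,0],[0.9,-0.97,0],[0.9,-0.97,0],[0.9,-0.97,0],[0.84,-1,0]], turn=[-0.43,-0.43,-0.43,-0.43,-0.43,-0.43,-0.43,-0.43,-0.43,-0.43,-0.43,-0.37], grip=0)

```text
time: 1.3
ee_pos: [0.4358, 0.3095, 0.2223]
eef_rot: [0.428, 0.904, -0.0, -0.0]
ft_force: [0.1, 1.2, -0.2]
width: 0.0874
grip_force: 0.0
```

step_arm(delta_pos=[[0,0,0],[0,0,0]], turn=[0,0])

```text
time: 1.5
ee_pos: [0.4352, 0.3102, 0.2223]
eef_rot: [0.427, 0.904, -0.0, -0.0]
ft_force: [-1.1, -0.0, -0.1]
width: 0.0869
grip_force: 0.0
```

```bash
cat > w.py <<'E'
from h import *
import sys
c=grab('wrist'); cv2.imwrite(f'pics/{sys.argv[1]}.png',c['image'][...,::-1])
s=read_state(); q=s['eef_rot']; from scipy.spatial.transform import Rotation as R
M=R.from_quat(q).as_matrix(); print(s['time'],s['ee_pos'].round(4),'closedir',np.degrees(np.arctan2(M[1,1],M[0,1])).round(2),'z',M[:,2].round(3),'q',s['joint_positions'].round(2))
T=np.linalg.inv(c['view']); print('cam',T[:3].round(3).tolist(),c['mtx'].round(1).tolist())
E
python3 w.py w1
```

```text
1.55 [0.4346 0.3111 0.2223] closedir 39.52 z [-0.001  0.    -1.   ] q [-0.92  0.13  0.24  1.71 -0.03  1.3   0.01]
cam [[0.773, -0.616, -0.152, 0.395], [0.634, 0.75, 0.186, 0.361], [-0.0, -0.24, 0.971, 0.384]] [[345.0, 0.0, 277.5], [0.0, 345.0, 204.1], [0.0, 0.0, 1.0]]
```

View pics/w1.png

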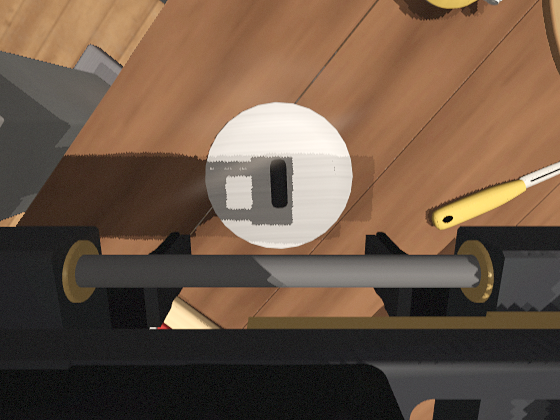

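The wrist picture shows the lid disc centred near (279,175) and the bar at (279,183), nearly square to the closing line.

Run:
```python
from h import *
c=dict(np.load('wrist.npz')); im=c['image'].astype(int); v,u=np.mgrid[:420,:560]
b=(im.max(-1)<45)&(u>262)&(u<292)&(v>150)&(v<215)
n,l,st,_=cv2.connectedComponentsWithStats(b.astype(np.uint8)); k=1+np.argmax(st[1:,4]); vv,uu=np.nonzero(l==k)
P=np.array([ray(c,a,d,.055)[:2] for a,d in zip(uu,vv)]).astype(np.float32)
print(st[k],P.mean(0),cv2.minAreaRect(P)); w=np.linalg.eigh(np.cov(P.T))[1][:,1]; print(np.degrees(np.arctan2(w[1],w[0])))
m=(im.min(-1)>120)&(im.max(-1)-im.min(-1)<30)&(np.hypot(u-279,v-175)<80)
vv,uu=np.nonzero(m);P=np.array([ray(c,a,d,.014)[:2] for a,d in zip(uu,vv)]).astype(np.float32)
print(cv2.minEnclosingCircle(P))
```

```text
[270 162  17  46 626] [0.43591478 0.3126692 ] ((0.4351482093334198, 0.31329968571662903), (0.015209190547466278, 0.04401516169309616), 41.77603530883789)
130.02017331768357
((0.4355003535747528, 0.31246790289878845), 0.08019467443227768)
```

step_arm(delta_pos=[[0.02,0.05,-1],[0,0,-1],[0,0,-1],[0,0,-1],[0,0,-1],[0,0,-1],[0,0,-1],[0,0,-0.6],[0,0,-0.3],[0,0,0],[0,0,0]], turn=[0.06,0,0,0,0,0,0,0,0,0,0])

```text
time: 2.65
ee_pos: [0.4356, 0.3127, 0.0257]
eef_rot: [0.423, 0.906, 0.0, 0.0]
ft_force: [-0.1, 0.1, 0.0]
width: 0.0868
grip_force: 0.0
```

step_arm(delta_pos=[[0,0,0],[0,0,0],[0,0,0],[0,0,0],[0,0,0],[0,0,0],[0,0,0],[0,0,0],[0,0,0],[0,0,0]], turn=[0,0,0,0,0,0,0,0,0,0], grip=1, newtons=25)

```text
time: 3.65
ee_pos: [0.4356, 0.3119, 0.0251]
eef_rot: [0.424, 0.906, -0.0, 0.0]
ft_force: [0.2, -0.1, -0.1]
width: 0.0155
grip_force: 25.0
```

step_arm(delta_pos=[[0,0,0.5],[0,0,1],[0,0,1],[0,0,1],[0,0,1],[0,0,1],[0,0,1],[0,0,1],[0,0,1],[0,0,1],[0,0,1],[0,0,1]], turn=[0,0,0,0,0,0,0,0,0,0,0,0])

```text
time: 4.85
ee_pos: [0.4353, 0.3115, 0.3145]
eef_rot: [0.424, 0.906, 0.0, 0.0]
ft_force: [0.2, -0.3, -1.1]
width: 0.016
grip_force: 24.9
```

Run:
```python
from h import *
from scipy.optimize import least_squares
for n in ['top','scene']:
    c=dict(np.load(n+'.npz')); W=cloud(c); im=c['image'].astype(int)
    m=(W[...,2]>.255)&(W[...,2]<.275)&(np.hypot(W[...,0]-.658,W[...,1]-.051)<.085)&(np.hypot(W[...,0]-.658,W[...,1]-.051)>.062)&(im.max(-1)-im.min(-1)<40)
    v,u=np.nonzero(m); P=np.array([ray(c,a,b,.265)[:2] for a,b in zip(u,v)])
    a=np.arctan2(P[:,1]-.051,P[:,0]-.658)
    r=least_squares(lambda p:np.hypot(P[:,0]-p[0],P[:,1]-p[1])-p[2],[.658,.051,.073],loss='soft_l1',f_scale=.002)
    print(n,len(P),r.x,np.histogram(a,8,(-np.pi,np.pi))[0],np.std(r.fun))
c=dict(np.load('top.npz'))
for u,v in [(254,230)]: print(ray(c,u,v,.145))
s=read_state();print(s['ee_pos'],s['ft_force'])
```

```text
top 574 [0.65803885 0.0513816  0.0732643 ] [74 68 67 86 81 70 59 69] 0.001972533268106099
scene 390 [0.65139501 0.04672734 0.07275098] [65 58 39 43 49 52 41 43] 0.0029759737295284327
[0.48515961 0.05435057 0.145     ]
[0.43531793 0.31147508 0.31450185] [ 0.19463794 -0.31507259 -1.09594934]
```

step_arm(delta_pos=[[0.74,-0.87,0.5],[0.74,-0.87,0.3],[0.74,-0.87,0],[0.74,-0.87,0],[0.74,-0.87,0],[0.74,-0.87,0],[0.74,-0.87,0],[0.74,-0.87,0],[0.74,-0.87,0],[0.74,-0.87,0],[0.74,-0.87,0],[0.73,-0.87,0]], turn=[0,0,0,0,0,0,0,0,0,0,0,0])

```text
time: 6.05
ee_pos: [0.6576, 0.05, 0.3334]
eef_rot: [0.423, 0.906, 0.0, 0.0]
ft_force: [0.4, 0.4, -1.8]
width: 0.0157
grip_force: 24.9
```

step_arm(delta_pos=[[0,0,-0.5],[0,0,-0.4],[0,0,0],[0,0,0]], turn=[0,0,0,0])

```text
time: 6.45
ee_pos: [0.6567, 0.0522, 0.3103]
eef_rot: [0.423, 0.906, 0.0, -0.0]
ft_force: [-0.4, -0.6, -0.1]
width: 0.0155
grip_force: 24.9
```

```bash
python3 w.py w2
python3 - <<'E'
from h import *
c=grab('scene'); im=c['image'][110:260,200:400]; a=cv2.resize(im,None,fx=3,fy=3); b=cv2.resize(np.load('wrist.npz')['image'],(560,420))
cv2.imwrite('pics/c2.png',a[...,::-1])
E
```

```text
6.5 [0.657  0.052  0.3107] closedir 39.98 z [ 0.     0.001 -1.   ] q [-0.48  0.4   0.48  1.23 -0.18  1.55  0.67]
cam [[0.767, -0.623, -0.154, 0.616], [0.642, 0.744, 0.183, 0.102], [0.0, -0.239, 0.971, 0.472]] [[345.0, 0.0, 277.5], [0.0, 345.0, 204.1], [0.0, 0.0, 1.0]]
```

View pics/c2.png

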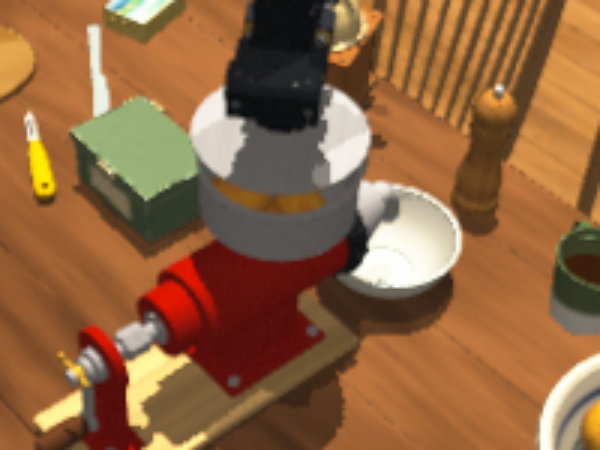

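The lid at (280,135) hovers well centred over the hopper. I'll lower it gently.

step_arm(delta_pos=[[0,-0.02,-0.2],[0,0,-0.2],[0,0,-0.2],[0,0,-0.2],[0,0,-0.15],[0,0,-0.1],[0,0,0],[0,0,0]], turn=[0,0,0,0,0,0,0,0])

```text
time: 7.35
ee_pos: [0.6574, 0.0504, 0.284]
eef_rot: [0.423, 0.906, 0.0, 0.0]
ft_force: [-0.1, 0.5, -0.9]
width: 0.0158
grip_force: 24.9
```

step_arm(delta_pos=[[0,0,-0.04],[0,0,-0.04],[0,0,-0.04],[0,0,0],[0,0,0]], turn=[0,0,0,0,0])

```text
time: 7.85
ee_pos: [0.6573, 0.0505, 0.2808]
eef_rot: [0.423, 0.906, 0.0, -0.0]
ft_force: [-0.7, -0.2, -0.7]
width: 0.016
grip_force: 24.9
```

step_arm(delta_pos=[[0,0,-0.03],[0,0,0],[0,0,-0.03],[0,0,0],[0,0,0]], turn=[0,0,0,0,0])

```text
time: 8.35
ee_pos: [0.6574, 0.0504, 0.2801]
eef_rot: [0.423, 0.906, 0.0, 0.0]
ft_force: [-2.6, 0.1, 5.5]
width: 0.0154
grip_force: 24.9
```

Contact: it is seated with 5.5 N. Now I'll release it, lift off and look.

step_arm(delta_pos=[[0,0,0],[0,0,0],[0,0,0],[0,0,0],[0,0,0],[0,0,0],[0,0,0],[0,0,0]], turn=[0,0,0,0,0,0,0,0], grip=0)

```text
time: 9.15
ee_pos: [0.6573, 0.0504, 0.2793]
eef_rot: [0.424, 0.906, 0.0, 0.0]
ft_force: [-0.7, 0.7, -1.0]
width: 0.0721
grip_force: 0.0
```

step_arm(delta_pos=[[0,0,0.4],[0,0,0.8],[0,0,1],[0,0,1],[0,0,0.6]], turn=[0,0,0,0,0])

```text
time: 9.65
ee_pos: [0.6576, 0.0503, 0.3774]
eef_rot: [0.423, 0.906, 0.001, 0.001]
ft_force: [-0.2, -0.7, 0.4]
width: 0.0864
grip_force: 0.0
```

step_arm(delta_pos=[[-0.76,0.02,0],[-0.76,0.02,0],[-0.76,0.02,0],[-0.76,0.02,0],[-0.76,0.02,0],[-0.76,0.02,0],[-0.76,0.02,0],[-0.76,0.02,0],[-0.76,0.02,-0.8],[-0.76,0.01,-0.8],[-0.75,0,-0.8],[-0.75,0,-0.7]], turn=[0.6,0.6,0.6,0.6,0.6,0.6,0.6,0.6,0.6,0.6,0.6,0.45])

```text
time: 10.85
ee_pos: [0.4291, 0.0549, 0.2968]
eef_rot: [0.013, 1.0, 0.0, 0.0]
ft_force: [0.1, -0.1, 0.1]
width: 0.0868
grip_force: 0.0
```

step_arm(delta_pos=[[0,0,0],[0,0,0],[0,0,0]], turn=[0,0,0])

```text
time: 11.15
ee_pos: [0.4309, 0.0552, 0.2981]
eef_rot: [0.015, 1.0, 0.0, 0.001]
ft_force: [-0.4, 0.2, -0.8]
width: 0.0869
grip_force: 0.0
```

```bash
python3 w.py w3
python3 - <<'E'
from h import *
c=grab('top'); W=cloud(c); im=c['image'].astype(int)
m=(np.hypot(W[...,0]-.658,W[...,1]-.051)<.1)&(W[...,2]>.25)&(W[...,2]<.285)&(im.max(-1)-im.min(-1)<40)
P=W[m]; print('lid',cv2.minEnclosingCircle(P[:,:2].astype(np.float32)))
A=np.c_[P[:,:2]-P[:,:2].mean(0),np.ones(len(P))]; print(np.linalg.lstsq(A,P[:,2],rcond=None)[0],len(P))
E
```

```text
11.2 [0.4308 0.0552 0.2979] closedir 88.29 z [ 0.001  0.    -1.   ] q [-0.6  -0.15  0.33  1.82  0.05  1.47  1.26]
cam [[0.031, -0.97, -0.242, 0.367], [1.0, 0.03, 0.007, 0.057], [0.001, -0.242, 0.97, 0.46]] [[345.0, 0.0, 277.5], [0.0, 345.0, 204.1], [0.0, 0.0, 1.0]]
lid ((0.6577174067497253, 0.050612833350896835), 0.0805954560637474)
[-1.07292055e-04  4.08702562e-04  2.71411213e-01] 3595
```

View pics/w3.png

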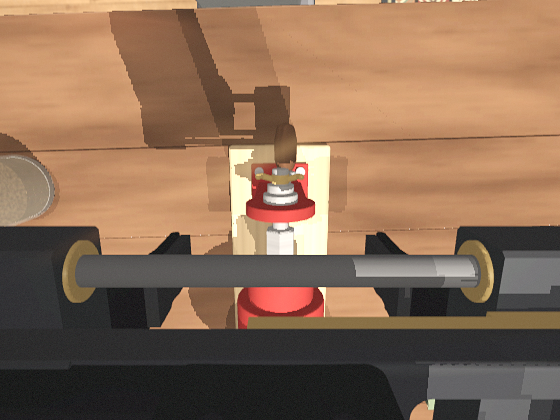

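The wrist picture shows the bracket head centred near (280,210), the hexagon at (280,240) and the handle at (286,145), hanging slightly toward +y. I'll measure the slant.

Run:
```python
from h import *
c=dict(np.load('wrist.npz')); im=c['image'].astype(int); R,G,B=im[...,0],im[...,1],im[...,2]
def seg(r,mask,lo,hi):
    a=np.nonzero(mask[r,lo:hi])[0]+lo; return (a.min(),a.max()) if len(a) else None
red=(R>90)&(G<60)&(B<60)
for r in range(205,219,2):
    s=seg(r,red,230,330); m=sum(s)/2; print('bracket',r,s,ray(c,m,r,.15)[:2].round(4))
for r in range(292,312,4):
    s=seg(r,red,220,340); m=sum(s)/2; print('barrel',r,s,ray(c,m,r,.135)[:2].round(4))
gray=(im.max(-1)-im.min(-1)<30)&(im.min(-1)>70)
for r in range(222,252,3):
    s=seg(r,gray,255,310); print('hex',r,s,ray(c,s[0]-.5,r,.135)[:2].round(4),ray(c,s[1]+.5,r,.135)[:2].round(4)) if s else 0
for r in (228,234,240,246): print(r,im[r,260:302].sum(1).tolist())
for r in range(128,160,5): print(r,[tuple(x) for x in im[r,270:302:2].tolist()])
```

```text
bracket 205 (np.int64(247), np.int64(314)) [0.4448 0.058 ]
bracket 207 (np.int64(247), np.int64(314)) [0.4467 0.0579]
bracket 209 (np.int64(246), np.int64(314)) [0.4486 0.0574]
bracket 211 (np.int64(246), np.int64(314)) [0.4505 0.0573]
bracket 213 (np.int64(247), np.int64(314)) [0.4524 0.0578]
bracket 215 (np.int64(248), np.int64(248)) [0.4534 0.0274]Traceback (most recent call last):
  File "<stdin>", line 7, in <module>
TypeError: 'NoneType' object is not iterable
```

Run:
```python
import numpy as np,cv2
im=np.load('wrist.npz')['image'][115:255,225:335]; cv2.imwrite('pics/w3c.png',cv2.resize(im,None,fx=4.2,fy=4.2,interpolation=cv2.INTER_NEAREST)[...,::-1])
```

```text
(no output)
```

View pics/w3c.png

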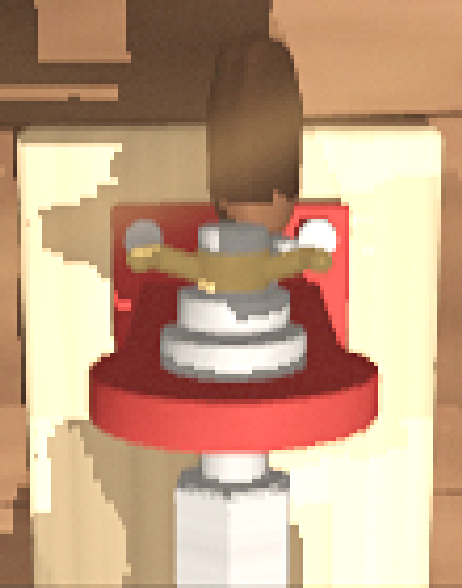

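The crop shows the handle spanning 208–302, the bracket head 90–379, and the hexagon 174–290 with its top ridge at about 229. So the slant is small.

Run:
```python
from h import *
c=dict(np.load('wrist.npz'))
f=lambda x,y:(225+(x)/4.2-.5,115+y/4.2-.5)
h=ray(c,*f(255,110),.053); b=ray(c,*f(234.5,390),.140); n=ray(c,*f(233,345),.15); hx=[ray(c,*f(x,540),z) for x,z in((174,.14),(290,.14),(229,.15))]
print('h',h,'b',b,'bush',n,'hex',hx)
e=ray(c,*f(232,475),.148);print('hex front end',e)
for yaw in (-.026,-.03):
    ax=b[1]+np.tan(yaw)*(h[0]-b[0]); d=h[1]-ax; print(yaw,'handle off',d,'angle',np.arcsin(d/.085))
```

```text
h [0.39242994 0.06585052 0.053     ] b [0.44960971 0.05777301 0.14      ] bush [0.43682046 0.05772395 0.15      ] hex [array([0.4854106 , 0.04258547, 0.14      ]), array([0.48625213, 0.06971026, 0.14      ]), array([0.48207806, 0.05550559, 0.15      ])]
hex front end [0.46730693 0.05663047 0.148     ]
-0.026 handle off 0.006590498814926543 angle 0.07761317782280587
-0.03 handle off 0.006361600006153115 angle 0.0749123997680243
```

step_arm(delta_pos=[[0.7,0.02,0],[0.7,0.02,0],[0.65,0.01,0],[0,0,-0.8],[0,0,-0.8],[0,0,-0.8],[0,0,-0.6],[0,0,-0.4],[0,0,0],[0,0,0]], turn=[0,0,0.03,0,0,0,0,0,0,0])

```text
time: 12.25
ee_pos: [0.4816, 0.0564, 0.2124]
eef_rot: [0.013, 1.0, 0.0, 0.0]
ft_force: [0.3, -0.2, 0.1]
width: 0.0874
grip_force: 0.0
```

```bash
python3 w.py w4
```

```text
12.3 [0.4816 0.0565 0.2127] closedir 88.56 z [ 0.001  0.    -1.   ] q [-0.58  0.01  0.38  1.85 -0.01  1.28  1.34]
cam [[0.026, -0.97, -0.241, 0.417], [1.0, 0.025, 0.006, 0.058], [0.0, -0.241, 0.971, 0.374]] [[345.0, 0.0, 277.5], [0.0, 345.0, 204.1], [0.0, 0.0, 1.0]]
```

View pics/w4.png

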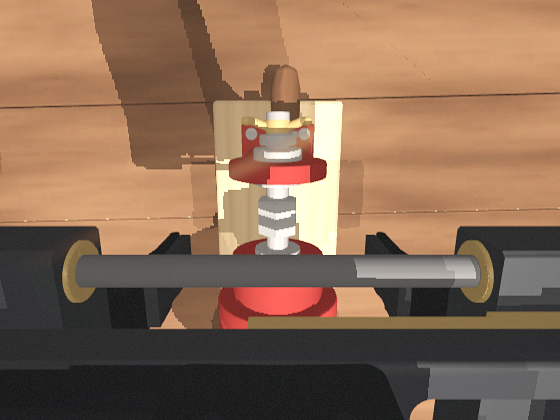

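The hexagon is at (278,216), which works out to (0.481, 0.0565), right under the tool. I'll descend.

step_arm(delta_pos=[[0,0,-0.6],[0,0,-0.6],[0,0,-0.6],[0,0,-0.6],[0,0,-0.5],[0,0,-0.5],[0,0,-0.45],[0,0,0],[0,0,0]], turn=[0,0,0,0,0,0,0,0,0])

```text
time: 13.2
ee_pos: [0.4812, 0.0564, 0.1157]
eef_rot: [0.013, 1.0, -0.0, -0.0]
ft_force: [-0.1, -0.2, 1.5]
width: 0.0869
grip_force: 0.0
```

step_arm(delta_pos=[[0,0,0],[0,0,0],[0,0,0],[0,0,0],[0,0,0],[0,0,0],[0,0,0],[0,0,0]], turn=[0,0,0,0,0,0,0,0], grip=0.6, newtons=5)

```text
time: 14.0
ee_pos: [0.4811, 0.0564, 0.1156]
eef_rot: [0.012, 1.0, 0.0, -0.0]
ft_force: [0.3, -0.1, 0.4]
width: 0.0367
grip_force: 0.0
```

step_arm(delta_pos=[[0,0,0],[0,0,0],[0,0,0],[0,0,0],[0,0,0],[0,0,0],[0,0,0],[0,0,0]], turn=[0,0,0,0,0,0,0,0], grip=1, newtons=5)

```text
time: 14.8
ee_pos: [0.4811, 0.0564, 0.1156]
eef_rot: [0.012, 1.0, 0.0, -0.0]
ft_force: [0.4, 0.2, -0.3]
width: 0.0269
grip_force: 5.0
```

step_arm(delta_pos=[[0,0,0],[0,0,0],[0,0,0],[0,0,0],[0,0,0],[0,0,0],[0,0,0],[0,0,0]], turn=[0,0,0,0,0,0,0,0], newtons=18)

```text
time: 15.6
ee_pos: [0.4811, 0.0564, 0.1156]
eef_rot: [0.012, 1.0, 0.0, 0.0]
ft_force: [0.1, 1.2, -0.7]
width: 0.0259
grip_force: 17.9
```

```bash
python3 w.py w5
python3 - <<'E'
from h import *
c0=dict(np.load('top.npz'));c=grab('scene'); im=c['image'][180:290,190:330]
cv2.imwrite('pics/s5.png',cv2.resize(im,None,fx=4,fy=4,interpolation=cv2.INTER_CUBIC)[...,::-1])
w=cv2.imread('pics/w5.png')[20:200,200:360]; cv2.imwrite('pics/w5c.png',cv2.resize(w,None,fx=3,fy=3))
s=read_state(); print(s['width'],s['grip_force'],s['ft_force'])
E
```

```text
15.65 [0.4811 0.0564 0.1156] closedir 88.57 z [-0.  0. -1.] q [-0.57  0.11  0.38  1.97 -0.05  1.06  1.38]
cam [[0.026, -0.97, -0.24, 0.417], [1.0, 0.025, 0.006, 0.058], [0.0, -0.24, 0.971, 0.277]] [[345.0, 0.0, 277.5], [0.0, 345.0, 204.1], [0.0, 0.0, 1.0]]
0.02605316686819819 17.85272045301099 [-0.86940628  0.10330545  0.01737925]
```

View pics/w5c.png

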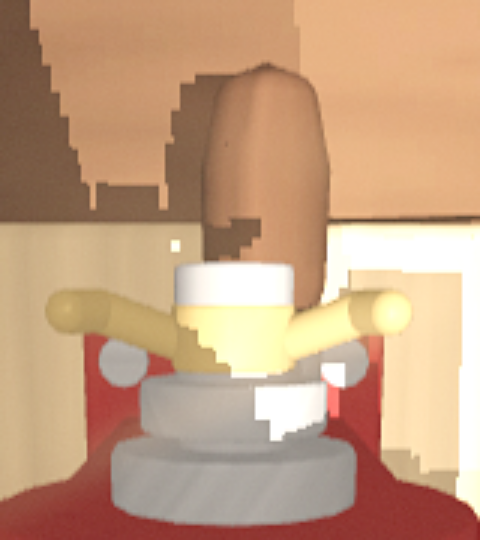

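The handle centre (266 in the crop) is still about 6–7 mm left of the shaft, so it has barely moved. The hexagon is held at 18 N with a 26 mm opening, so I'll hand in.

```bash
python3 -c "
from bench import *
print(close_job())"
```

```text
the job is handed in; nothing more can be done
None
```

The job is handed in (the judge returned no verdict): the lid lies flat and home in the hopper mouth and is let go, and the gripper still holds the hexagon at 18 N with the crank still well within its 15 mm limit; the jaws were upright, not at the hexagon's roughly 4-degree slant, because the arm could only turn about the vertical.

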